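# Free the hold-to-run lever and hold it in the run position

### The arm

A 6-joint arm with a two-finger parallel gripper is mounted at the origin on a cart in front of the work surface, level with it; the furniture and walls round the work are solid. World frame = base frame: x ahead of the robot, y to its left, z up, the work surface at z = 0. Lengths are in m, angles in rad, forces in N, time in s.
With the tool pointing down it reaches from about 0.35 to 0.775 m from the base axis. Payload 7.3 kg.
Tool frame: the origin (TCP) lies on the mounting face of the last link; the fingertips stand 178 mm ahead of it and the grasp point (between the pads) lies 159 mm ahead of it (robot.grip_depth is the distance from the TCP to the grasp point, in m); z points along the fingers, y is the line along which they close (so a half turn about z gives the same grasp; the last joint's range is limited). The gripper opens to 92 mm and grips with 3 to 60 N. Pads are 19 mm wide; open, the fingers measure 130 mm over their backs; the gripper's body (75 mm by 190 mm) begins 47 mm behind the grasp point.
Start: joints at [1.007, 0.342, 1.524, -0, 1.275, -0.146], TCP at [0.213, 0.48, 0.405] pointing down, gripper open.
Joint ranges: [-2.53, 2.53], [-0.77, 2.02], [0.04, 2.7], [-1, 4.14], [0.28, 2.66], [-3.11, 3.11]. Speed limits (rad/s): [2.57, 2.57, 3.14, 3.14, 3.14, 3.14].

### API

Orientations are given as [roll, pitch, yaw] about the fixed x, y, z axes, in that order (R = Rz(yaw) Ry(pitch) Rx(roll)).
In Python, from cell import observe, cams, robot, models gives the robot as it stands.
- The arm moves only by the shell command python3 -m jog 'ROWS' [FORCE]. ROWS is JSON, a list of rows, each a list of 3 entries, a list of its own where there are three numbers: the shift along the tool's x, y, z each as a share of 0.4 m, from -1 to 1, then the turn about the tool's z as a share of pi rad, from -1 to 1, then the closure, from 0 (fully open) to 1 (shut). In form: [[[x, y, z], turn, jaw], ...]. A call has 1 to 12 rows; each row is the pose to reach, as a shift and turn from the pose commanded when the call began, along the tool's axes at that moment, turning the shorter way round; what a row does not reach only later rows make up. A row lasts 1/8 s, in which the tool goes at most 62.5 mm and 10.7 degrees, less where a joint would pass 70% of its speed; a pose out of reach is approached as far as the arm can. A call with a number of a shift or a turn outside -1 to 1 is refused whole. A call with a gripper value outside its range is refused whole. The fingers move at their own pace and stop on an object; FORCE is the grip in N (left out, the last holds). Time passes only in rows, so rows that repeat a pose let the fingers close. It gives the time, the measured TCP pose, the force, the opening and the grip force at its end, in the units of the state.
- observe(): the state, without advancing time (a new reading comes with each control period).
- cams.read_camera(name): name is "side" or "top"; returns the picture (384x512x3 uint8, red, green, blue); there is no depth.
- cams.camera_model(name): a dict with "camera_matrix" (3x3 intrinsics, pixels), "k1" (the pictures are not rectified: a ray, as slopes to the right and down, at radius r is drawn at 1 + k1 r^2 times it, then the intrinsics apply), "pose" (4x4, takes a point from camera to world coordinates). Camera axes: x right, y down, z forward; pixel columns grow to the right and rows downward; lengths in m; the calibration is good to about 2 mm. A picture is of the moment at which its call begins. camera_model takes no time and is no camera call.
- robot.hand_in(): hands the job in; it is judged then, once.
Trained networks look in the newest picture that a camera, given by its name, has taken for a name from the list of things; names that differ only in an ending like _2 or _b are one class to them, and where a whole thing is asked for, a point or a joint stands for the part that bears it (a point fixed in the world has none). Each returns a list of dicts, best first, with "confidence" (0 to 1); they miss things now and then, are a little off and sometimes report something else, mostly with a low value. They report only what shows in the picture. A call takes as long as a camera call.
- models.find_in(target, camera): "position" ([x, y, z] in m, in world coordinates, good to about 4 mm: the middle of the surface that is visible of it).
- models.pinpoint(target, camera): "position" ([x, y, z] in m, in world coordinates, good to about 4 mm: a listed point, or the origin of a listed thing).
The state is a dict: "time": time; "qpos": joint angles; "qvel": joint speeds; "joint_efforts": joint torques, N m; "tool_pos": TCP position; "tool_rot": TCP orientation; "contact_force": force on the tool from outside, world axes, zero at the start; "torque": the same for the moment, N m; "opening": finger opening in m; "grip_force": force on a finger pad.
Only numpy, scipy, OpenCV 4.12 (cv2) and the standard library are available. Lean on these libraries where they do the work, as an engineer would, in place of code of your own. Each camera call takes 0.05 s, during which the arm holds its last target. There are 200 camera calls.

### The job

A mallet has been left with its handle under the spring-loaded hold-to-run lever: draw it out, lay it flat on the bench with at least 100 mm of clear bench between it and the lever station, and let go of it. Then press the lever's grip bar down until the pointer pin at its end stands between the two ridges of the gauge plate (the run position), never pressing it through to the bottom, and finish while still holding it there steadily with the gripper; leave the other things on the bench where they are.

Things in the scene. Friction and masses are not known exactly. Their poses are not given: they have to be found in the camera images.
- station: Hold-to-run lever station, screwed down, does not move. Origin on the bench straight below the middle of the grip bar; +x points from the bar to the hinge, -y to the side where the mallet's head lies, z up. Its hinge block on a grey base (100 x 92 mm) is centred 170 mm along +x, 95 mm high. Under the lever's arm and bar is bare bench.
- station_hinge (a point): Middle of the lever's hinge axis on the station (axis along the station's y), 75 mm above the bench.
- gauge (a point): Middle of the gap between the two horizontal ridges of the upright gauge plate at the bar's +y end. Gap 45 to 67 mm above the bench. The plate is 46 mm long, 6 mm thick, 105 mm high, at y = +74 to +80 mm of the station, on a rail 24 mm wide and 10 mm high (y = +69 to +93 mm) that runs back to the base.
- hold_lever (a joint): Lever angle in rad: 0 released (sprung up to its stop), growing as the bar is pressed down; 0.38 is the bottom. Run position 0.245 to 0.325 (pin between the ridges), best 0.285. Beyond 0.36 the station trips, which must never happen. Pressing at the bar takes about 3 N to start and 7 N in the run position; the spring brings it up again.
- lever_grip (a point): Centre of the round black rubber grip bar (22 mm diameter, 90 mm long, along the station's y); moves with the lever. 105 mm above the bench released, 63 to 49 mm in the run position (56 best), 44 where it trips; shifts sideways under 3 mm. A 16 mm round arm joins its middle to the hinge. A thin pointer pin sticks out of its +y end to 60 mm from its middle.
- bump_stop (a point): Underside of the 22 mm thick rubber bump stop that hangs from the middle of the bar, 38 mm below the bar's centre; 67 mm above the bench when released. It would come down on the mallet's handle about where the run position begins.
- mallet: Wooden mallet, 263 mm long, 0.3 to 0.6 kg, loose, its handle lying across under the lever's bar (tail 15 to 40 mm past the lever's middle). Origin on the bench under the middle of its length; +x along the handle to the head. Handle 26 mm wide, x = -132 to +64 mm, sloping: 2 to 28 mm above the bench at the tail, 15 to 42 mm at the head. Grip across it at x = +25 to +35 mm.
- mallet_tail (a point): Tail end of the mallet's handle, on its axis. The handle's top near here is some 30 mm below the bump stop at the start, so lift it little until it is out.
- mallet_head (a point): Centre of the mallet's head, a 68 mm thick, 100 mm wide (across the handle), 68 mm high block at x = +64 to +132 mm of the mallet.
- kettle_lid: Spun white kettle lid with a knob, 101 mm wide, 53 mm high, loose bystander; origin at the centre of its underside. Leave alone.
- die_ring: Steel die ring, 60 mm wide, 30 mm high, loose bystander; origin at the centre of its underside. Leave alone.
- matchbox: Matchbox, 36 x 52 x 14 mm, loose bystander; origin at the centre of its underside. Leave alone.

How it is judged:
On the way, in this order (a step that is already met when the one before it is completed fails the run):
1. the mallet lies flat on the bench, let go, clear of the station, while the lever is still up (horizontal distance between each of mallet_tail, mallet, mallet_head and lever_grip above 0.11 m and horizontal distance between each of mallet_tail, mallet, mallet_head and station above 0.11 m and horizontal distance between each of mallet_tail, mallet, mallet_head and station_hinge above 0.11 m and height (world z) of mallet between -0.015 and 0.015 m and angle between mallet's own z axis and vertical below 0.2 rad and linear speed of mallet below 0.03 m/s and contact force between each of the fingers, the arm, station and mallet below 0.1 N and value of joint hold_lever below 0.1 rad), for 0.2 s.
2. the lever is pressed into the run position and held there (value of joint hold_lever between 0.245 and 0.325 rad and contact force between any of the fingers, the arm and station above 1.5 N), for 0.5 s.
At the end, for the whole second after the job is handed in: The robot presses on the lever with over 1.5 N and it stands still between 0.245 and 0.325 rad; the mallet lies flat (within 0.2 rad) at rest on the bench, touched by neither robot nor station, its tail, middle and head all over 110 mm from the grip bar, the station origin and the hinge (all of step 2 and horizontal distance between each of mallet_tail, mallet, mallet_head and lever_grip above 0.11 m and horizontal distance between each of mallet_tail, mallet, mallet_head and station above 0.11 m and horizontal distance between each of mallet_tail, mallet, mallet_head and station_hinge above 0.11 m and height (world z) of mallet between -0.015 and 0.015 m and angle between mallet's own z axis and vertical below 0.2 rad and linear speed of mallet below 0.03 m/s and contact force between each of the fingers, the arm, station and mallet below 0.1 N and velocity of joint hold_lever between -0.1 and 0.1 rad/s); the arm keeps its last pose, push and grip.
It fails at once if the lever is pressed through beyond 0.36 rad (value of joint hold_lever above 0.36 rad).
It fails at once if the kettle lid is moved more than 20 mm (distance of kettle_lid from where it was at the start of the episode above 0.02 m).
It fails at once if the die ring is moved more than 20 mm (distance of die_ring from where it was at the start of the episode above 0.02 m).
It fails at once if the matchbox is moved more than 20 mm (distance of matchbox from where it was at the start of the episode above 0.02 m).
It also fails if it takes over 53 s, if anything falls off the work surface, if the arm or the gripper's body presses on something with over 40 N, if the wrist force passes 120 N, or if a joint passes its speed limit or range.

## Working session

There is one attempt and no reset: what is moved stays moved. The work goes in short steps, Python scripts to look and compute and a shell command to move; the robot and the scene stay as the last step left them, time stands still between calls to the robot, and variables do not carry over. Pictures are saved under pics/ and viewed, at most 10 in all, crops included, and the job is handed in when it is done.

```bash
mkdir -p pics; ls
python3 - <<'E'
from cell import observe,cams,robot,models
import cv2,numpy as np
for c in ("top","side"):
    im=cams.read_camera(c); cv2.imwrite(f"pics/{c}0.png",im[:,:,::-1])
    for t in "station station_hinge gauge lever_grip bump_stop mallet mallet_tail mallet_head kettle_lid die_ring matchbox".split():
        r=models.pinpoint(t,c)
        print(c,t,[(np.round(d["position"],3).tolist(),round(d["confidence"],2)) for d in r[:2]])
s=observe();print(s["time"],s["tool_pos"],s["tool_rot"],s["contact_force"],s["opening"])
E
```

```text
pics
top station [([0.521, 0.148, -0.0], 0.62)]
top station_hinge [([0.689, 0.188, 0.075], 0.69)]
top gauge [([0.503, 0.21, 0.058], 0.62), ([0.52, 0.145, 0.104], 0.33)]
top lever_grip [([0.522, 0.146, 0.104], 0.77)]
top bump_stop [([0.523, 0.147, 0.066], 0.58)]
top mallet [([0.546, 0.046, -0.003], 0.67)]
top mallet_tail [([0.531, 0.175, 0.015], 0.81)]
top mallet_head [([0.563, -0.058, 0.032], 0.78), ([0.69, 0.189, 0.075], 0.4)]
top kettle_lid [([0.673, 0.36, 0.004], 0.73)]
top die_ring [([0.359, 0.18, -0.001], 0.61)]
top matchbox [([0.495, 0.315, 0.001], 0.72)]
side station [([0.515, 0.141, 0.002], 0.64), ([0.546, 0.045, -0.005], 0.16)]
side station_hinge [([0.686, 0.185, 0.076], 0.75)]
side gauge [([0.502, 0.212, 0.056], 0.94)]
side lever_grip [([0.524, 0.15, 0.103], 0.97)]
side bump_stop [([0.519, 0.147, 0.068], 0.91)]
side mallet [([0.549, 0.046, -0.006], 0.59)]
side mallet_tail [([0.522, 0.175, 0.009], 0.9)]
side mallet_head [([0.562, -0.052, 0.034], 0.73)]
side kettle_lid [([0.678, 0.365, -0.003], 0.89)]
side die_ring [([0.354, 0.176, 0.003], 0.83)]
side matchbox [([0.499, 0.317, 0.0], 0.51)]
1.2 [0.21299397 0.47985828 0.40475618] [3.14144811e+00 2.36783387e-05 2.72377583e+00] [-0.32291124  0.19740707 -0.34687064] 0.0918587406973435
```

View pics/top0.png

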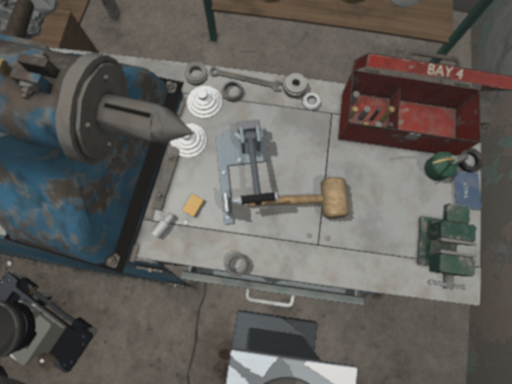

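View pics/side0.png

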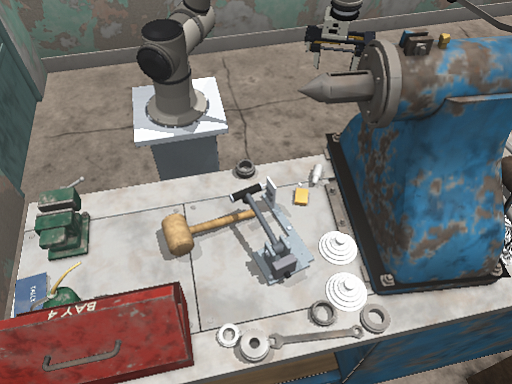

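The top view (up = +x, right = −y) shows the lever bar at (255,198), the mallet head at (335,198), the vise at (445,240), the toolbox at (405,120), and the machine's cone tip at (187,130), which is (300,92) in the side view. The networks' positions agree with both pictures.

```bash
cat > h.py <<'E'
from cell import observe,cams,robot,models
import numpy as np,cv2
from scipy.spatial.transform import Rotation as Ro
def ray(c,u,v):
    m=cams.camera_model(c);K=np.array(m["camera_matrix"]);P=np.array(m["pose"])
    p=np.linalg.solve(K,[u,v,1])[:2]; q=p.copy()
    for _ in range(20): q=p/(1+m["k1"]*(q@q))
    return P[:3,3],P[:3,:3]@np.array([*q,1])
def onz(c,u,v,z=0):
    o,d=ray(c,u,v); return o+d*(z-o[2])/d[2]
def tri(a,b):
    o1,d1=ray("top",*a);o2,d2=ray("side",*b)
    t=np.linalg.lstsq(np.c_[d1,-d2],o2-o1,rcond=None)[0]
    return (o1+d1*t[0]+o2+d2*t[1])/2
def shares(gp,yaw=None):
    "grasp-point target (world), tool yaw -> shares from present pose"
    s=observe();R=Ro.from_euler("xyz",s["tool_rot"]).as_matrix()
    d=R.T@(np.array(gp)+[0,0,robot.grip_depth]-s["tool_pos"])/0.4
    y=s["tool_rot"][2]; t=0 if yaw is None else -((yaw-y+np.pi)%(2*np.pi)-np.pi)/np.pi
    print("shares",np.round(d,4),"turn",round(t,4),"gp",np.round(s["tool_pos"]-[0,0,robot.grip_depth],4),"rot",np.round(s["tool_rot"],3),"F",np.round(s["contact_force"],1),"t",round(s["time"],2))
E
python3 - <<'E'
from h import *
print("cone",tri((188,131),(300,92)))
for n,p,z in (("vise left",(418,240),0),("vise top left",(424,222),0.05),("box front L",(342,143),0),("box front R",(478,160),0),("bench front edge",(300,282),0)): print(n,onz("top",*p,z).round(3))
m=np.array([.5265,.175]);h=np.array([.5625,-.055]);u=(h-m)/np.linalg.norm(h-m);print(u,np.linalg.norm(h-m))
c=np.array([.5475,.046]);g=c+u*.027;yaw=np.pi+np.arctan2(u[1],u[0]);print(g,yaw)
shares([*g,.20],yaw); shares([*g,.029],yaw)
E
```

```text
cone [0.54242581 0.25869796 0.42619015]
vise left [ 0.49  -0.291  0.   ]
vise top left [ 0.53  -0.282  0.05 ]
box front L [ 0.732 -0.063  0.   ]
box front R [ 0.741 -0.457  0.   ]
bench front edge [0.339 0.01  0.   ]
[ 0.15463895 -0.98797105] 0.23280034364235805
[0.55167525 0.01932478] 1.7260583207020066
shares [-1.241  -0.7087  0.1138] turn 0.3176 gp [0.213  0.4799 0.2456] rot [3.141 0.    2.724] F [-0.3  0.2 -0.3] t 1.2
shares [-1.241  -0.7088  0.5413] turn 0.3176 gp [0.213  0.4799 0.2456] rot [3.141 0.    2.724] F [-0.3  0.2 -0.3] t 1.2
```

```bash
python3 -m jog '[[[-1,-0.57,0],0.3176,0],[[-1,-0.57,0],0.3176,0],[[-1,-0.57,0],0.3176,0],[[-1,-0.57,0],0.3176,0],[[-1,-0.57,0],0.3176,0],[[-1,-0.57,0],0.3176,0],[[-1,-0.57,0],0.3176,0],[[-1,-0.57,0],0.3176,0],[[-1,-0.57,0],0.3176,0]]' 30
python3 - <<'E'
from h import *
shares([.5517,.0193,.12],1.726)
shares([.5517,.0193,.029],1.726)
E
```

```text
time: 2.33
tool_pos: [0.4868, 0.1078, 0.4045]
tool_rot: [-3.141, -0.0, 1.723]
contact_force: [-0.8, 0.1, -0.9]
opening: 0.0917
grip_force: 0.0
shares [-0.2432  0.1268  0.3131] turn -0.001 gp [0.4868 0.1078 0.2453] rot [-3.141 -0.     1.723] F [-0.8  0.1 -0.9] t 2.33
shares [-0.2433  0.1269  0.5406] turn -0.001 gp [0.4868 0.1078 0.2453] rot [-3.141 -0.     1.723] F [-0.8  0.1 -0.9] t 2.33
```

```bash
python3 -m jog '[[[-0.243,0.127,0],0,0],[[-0.243,0.127,0],0,0],[[-0.243,0.127,0.16],0,0],[[-0.243,0.127,0.31],0,0],[[-0.243,0.127,0.42],0,0],[[-0.243,0.127,0.50],0,0],[[-0.243,0.127,0.54],0,0],[[-0.243,0.127,0.54],0,0],[[-0.243,0.127,0.54],0,1],[[-0.243,0.127,0.54],0,1],[[-0.243,0.127,0.54],0,1],[[-0.243,0.127,0.54],0,1]]' 40
python3 - <<'E'
from h import *
for c in ("top","side"): cv2.imwrite(f"pics/{c}1.png",cv2.resize(cams.read_camera(c)[100:300,130:430,::-1],None,fx=2,fy=2))
shares([.5517,.0193,.029],1.726)
E
```

```text
time: 3.82
tool_pos: [0.5514, 0.021, 0.1891]
tool_rot: [3.141, 0.0, 1.726]
contact_force: [-0.5, 0.4, -0.8]
opening: 0.0562
grip_force: 0.0
shares [-0.0043  0.0003  0.0017] turn -0.0 gp [0.5513 0.021  0.0297] rot [ 3.141 -0.     1.726] F [-0.3  0.3 -0.1] t 3.92
```

View pics/side1.png

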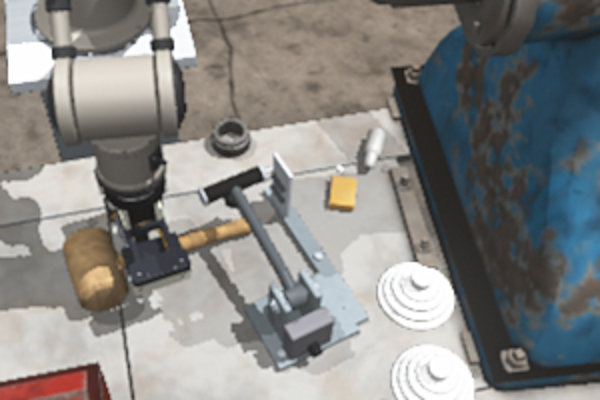

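The gripper at about (150,250) straddles the handle right behind the head, and the lever is clear of it. Next I close, lift a little and start drawing it out.

```bash
python3 -m jog '[[[0,0,0],0,1],[[0,0,0],0,1],[[0,0,0],0,1],[[0,0,0],0,1],[[0,0,0],0,1],[[0,0,-0.012],0,1],[[0,0,-0.015],0,1],[[-0.03,0,-0.015],0,1],[[-0.08,0,-0.015],0,1],[[-0.15,0,-0.015],0,1],[[-0.2,0,-0.015],0,1],[[-0.2,0,-0.015],0,1]]' 60
python3 - <<'E'
from h import *
shares([.572,-.151,.033],1.726+.54)
for c in ("top","side"):
    cv2.imwrite(f"pics/{c}2.png",cv2.resize(cams.read_camera(c)[100:300,130:430,::-1],None,fx=2,fy=2))
    for t in ("lever_grip","mallet_tail","mallet_head","mallet"): print(c,t,[(np.round(d["position"],3).tolist(),round(d["confidence"],2)) for d in models.pinpoint(t,c)[:1]])
E
```

```text
time: 5.42
tool_pos: [0.5639, -0.0602, 0.1946]
tool_rot: [3.141, 0.0, 1.723]
contact_force: [-0.3, -0.3, -4.1]
opening: 0.0212
grip_force: 59.9
shares [-0.2275 -0.0144  0.0061] turn -0.1728 gp [ 0.5639 -0.0602  0.0354] rot [3.141 0.    1.723] F [-0.3 -0.3 -4.1] t 5.42
top lever_grip [([0.524, 0.146, 0.103], 0.69)]
top mallet_tail [([0.543, 0.095, 0.022], 0.7)]
top mallet_head [([0.503, 0.211, 0.06], 0.41)]
top mallet [([0.558, -0.035, 0.001], 0.79)]
side lever_grip [([0.524, 0.145, 0.103], 0.59)]
side mallet_tail [([0.534, 0.098, 0.02], 0.77)]
side mallet_head [([0.571, -0.129, 0.037], 0.66)]
side mallet [([0.559, -0.031, 0.001], 0.87)]
```

View pics/side2.png

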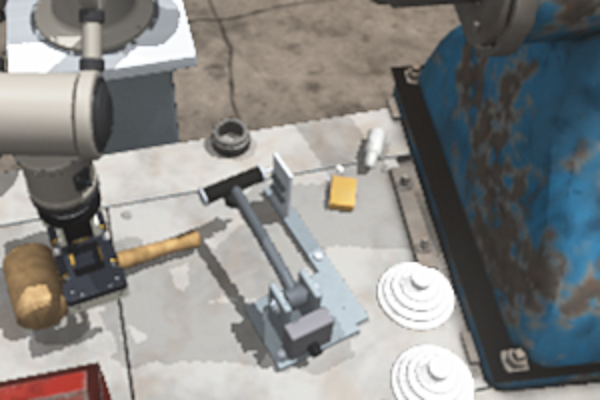

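The mallet follows the gripper. Its tail, at (200,240), is out from under the lever. I'll carry on, turn it away from the vise, set it down and release.

```bash
python3 -m jog '[[[-0.1,0,0],0,1],[[-0.22,-0.014,0],-0.06,1],[[-0.228,-0.014,0],-0.12,1],[[-0.228,-0.014,0],-0.17,1],[[-0.228,-0.014,0],-0.17,1],[[-0.228,-0.014,0.007],-0.17,1],[[-0.228,-0.014,0.014],-0.17,1],[[-0.228,-0.014,0.014],-0.17,1],[[-0.228,-0.014,0.014],-0.17,0.4],[[-0.228,-0.014,0.014],-0.17,0],[[-0.228,-0.014,0.014],-0.17,0],[[-0.228,-0.014,0.014],-0.17,0]]'
python3 - <<'E'
from h import *
shares([.572,-.151,.25],1.726+.54)
E
```

```text
time: 7.42
tool_pos: [0.5723, -0.1491, 0.1893]
tool_rot: [3.141, 0.0, 2.26]
contact_force: [-0.6, -0.7, 0.4]
opening: 0.0569
grip_force: 0.0
shares [-0.0034 -0.0036 -0.5498] turn -0.0019 gp [ 0.5723 -0.1491  0.0301] rot [3.141 0.    2.26 ] F [-0.6 -0.7  0.4] t 7.42
```

```bash
python3 -m jog '[[[0,0,0],0,0],[[0,0,0],0,0],[[0,0,0],0,0],[[0,0,-0.05],0,0],[[0,0,-0.15],0,0],[[0,0,-0.3],0,0],[[0,0,-0.45],0,0],[[0,0,-0.55],0,0],[[0,0,-0.55],0,0]]'
python3 - <<'E'
from h import *
for c in ("top","side"):
    cv2.imwrite(f"pics/{c}3.png",cv2.resize(cams.read_camera(c)[100:300,130:430,::-1],None,fx=2,fy=2))
    for t in ("station","station_hinge","gauge","lever_grip","mallet_tail","mallet_head","mallet"): print(c,t,[(np.round(d["position"],3).tolist(),round(d["confidence"],2)) for d in models.pinpoint(t,c)[:1]])
shares([.523,.147,.2],0)
E
```

```text
time: 8.55
tool_pos: [0.5725, -0.1491, 0.413]
tool_rot: [3.138, 0.007, 2.26]
contact_force: [-0.3, -0.0, -1.1]
opening: 0.0919
grip_force: 0.0
top station [([0.521, 0.148, -0.0], 0.97)]
top station_hinge [([0.688, 0.187, 0.078], 0.56)]
top gauge [([0.503, 0.208, 0.056], 0.84)]
top lever_grip [([0.52, 0.144, 0.104], 0.79)]
top mallet_tail [([0.479, -0.029, 0.013], 0.83)]
top mallet_head [([0.616, -0.206, 0.031], 0.95)]
top mallet [([0.556, -0.132, -0.003], 0.63)]
side station [([0.515, 0.144, 0.0], 0.89)]
side station_hinge [([0.683, 0.187, 0.078], 0.73)]
side gauge [([0.5, 0.213, 0.055], 0.67)]
side lever_grip [([0.522, 0.148, 0.106], 0.78)]
side mallet_tail [([0.472, -0.031, 0.011], 0.64)]
side mallet_head [([0.618, -0.204, 0.032], 0.69)]
side mallet [([0.556, -0.132, -0.003], 0.61)]
shares [0.6494 0.3756 0.1249] turn 0.7194 gp [ 0.5722 -0.149   0.2499] rot [ 3.141 -0.     2.26 ] F [-0.3 -0.3 -0.5] t 9.35
```

View pics/top3.png

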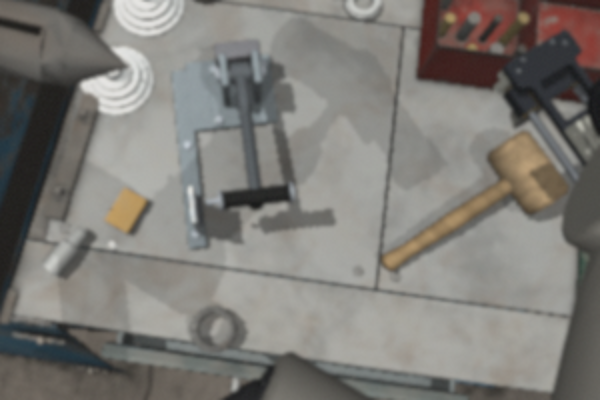

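View pics/side3.png

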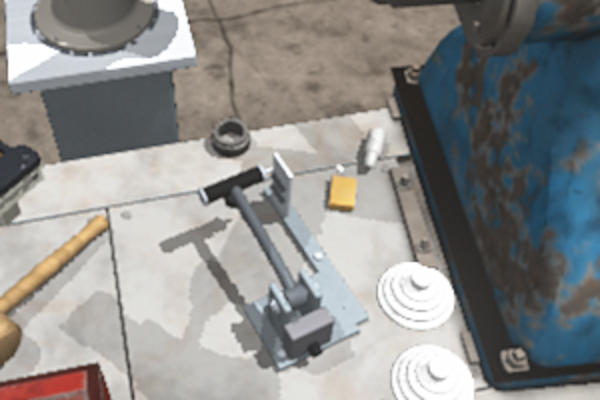

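The mallet lies clear: its tail is at about (390,262) in the top crop, some 180 mm from the bar, and the lever is still up. Next I shut the fingers and go above the −y half of the bar, which keeps the wrist off the cone.

Run:
```python
from h import *
shares([.527,.122,.16],1.811)
```

```text
shares [0.5948 0.3436 0.2248] turn 0.1429 gp [ 0.5722 -0.149   0.2499] rot [ 3.141 -0.     2.26 ] F [-0.3 -0.3 -0.5] t 9.35
```

```bash
python3 -m jog '[[[0.1,0.06,0],0.04,1],[[0.25,0.144,0.05],0.08,1],[[0.4,0.231,0.1],0.12,1],[[0.5,0.289,0.1],0.143,1],[[0.56,0.323,0.12],0.143,1],[[0.595,0.344,0.16],0.143,1],[[0.595,0.344,0.21],0.143,1],[[0.595,0.344,0.225],0.143,1],[[0.595,0.344,0.225],0.143,1],[[0.595,0.344,0.225],0.143,1],[[0.595,0.344,0.225],0.143,1]]'
python3 - <<'E'
from h import *
for c in ("top","side"):
    cv2.imwrite(f"pics/{c}4.png",cv2.resize(cams.read_camera(c)[80:280,130:430,::-1],None,fx=2,fy=2))
shares([.527,.122,.137],1.811)
E
```

```text
time: 10.72
tool_pos: [0.5273, 0.1219, 0.3198]
tool_rot: [3.14, 0.0, 1.81]
contact_force: [-1.0, 0.3, -0.4]
opening: 0.0001
grip_force: 0.0
shares [ 0.     -0.0005  0.0585] turn -0.0001 gp [0.5272 0.122  0.1604] rot [3.141 0.    1.811] F [-0.6 -0.2  0.3] t 10.82
```

View pics/side4.png

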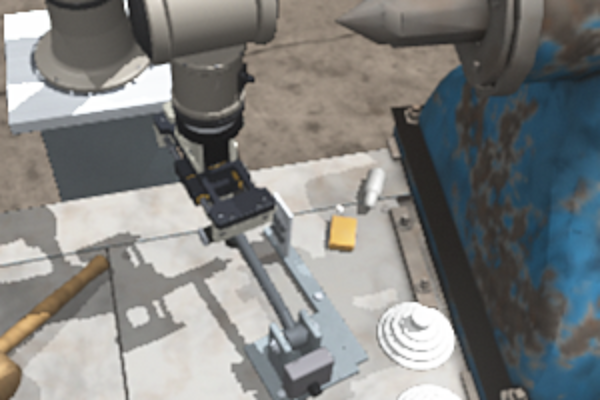

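The shut fingers are above the bar's −y half at (225,230), and the wrist is well clear of the cone tip at (345,20). I'll press down to partway first.

```bash
python3 -m jog '[[[0,0,0.04],0,1],[[0,0,0.06],0,1],[[0,0,0.075],0,1],[[0,0,0.09],0,1],[[0,0,0.1],0,1],[[0,0,0.1],0,1]]'
python3 - <<'E'
from h import *
shares([.527,.122,.086],1.811)
for c in ("top","side"):
    cams.read_camera(c)
    for t in ("lever_grip",): print(c,t,[(np.round(d["position"],3).tolist(),round(d["confidence"],2)) for d in models.pinpoint(t,c)[:1]])
E
```

```text
time: 11.58
tool_pos: [0.527, 0.1221, 0.279]
tool_rot: [-3.141, -0.0, 1.811]
contact_force: [-3.7, -1.5, 4.5]
opening: 0.0004
grip_force: 2.2
shares [-0.0004  0.0001  0.0845] turn -0.0001 gp [0.527  0.1221 0.1198] rot [-3.141 -0.     1.811] F [-3.7 -1.5  4.5] t 11.57
top lever_grip []
side lever_grip [([0.52, 0.149, 0.089], 0.7)]
```

Contact is as modelled: 4.5 N, with the bar at about 89 mm. Now on to the run position.

```bash
python3 -m jog '[[[0,0,0.015],0,1],[[0,0,0.03],0,1],[[0,0,0.045],0,1],[[0,0,0.06],0,1],[[0,0,0.07],0,1],[[0,0,0.078],0,1],[[0,0,0.083],0,1],[[0,0,0.083],0,1],[[0,0,0.083],0,1]]'
python3 - <<'E'
from h import *
shares([.527,.122,.086],1.811)
for c in ("top","side"):
    im=cams.read_camera(c); cv2.imwrite(f"pics/{c}5.png",cv2.resize(im[130:230,200:350,::-1],None,fx=4,fy=4,interpolation=cv2.INTER_CUBIC))
    for t in ("lever_grip","bump_stop","mallet_tail","mallet","mallet_head"): print(c,t,[(np.round(d["position"],3).tolist(),round(d["confidence"],2)) for d in models.pinpoint(t,c)[:1]])
E
```

```text
time: 12.9
tool_pos: [0.5269, 0.1221, 0.246]
tool_rot: [-3.141, -0.0, 1.811]
contact_force: [-5.4, -0.2, 7.7]
opening: 0.0004
grip_force: 3.5
shares [-0.0002  0.0002  0.0021] turn -0.0001 gp [0.5269 0.1221 0.0868] rot [-3.141 -0.     1.811] F [-5.4 -0.2  7.7] t 12.9
top lever_grip []
top bump_stop []
top mallet_tail [([0.477, -0.03, 0.012], 0.95)]
top mallet [([0.552, -0.131, -0.005], 0.64)]
top mallet_head [([0.616, -0.208, 0.03], 0.96)]
side lever_grip [([0.52, 0.148, 0.057], 0.58)]
side bump_stop []
side mallet_tail [([0.47, -0.031, 0.011], 0.97)]
side mallet [([0.556, -0.129, -0.005], 0.68)]
side mallet_head [([0.614, -0.206, 0.033], 0.9)]
```

View pics/side5.png

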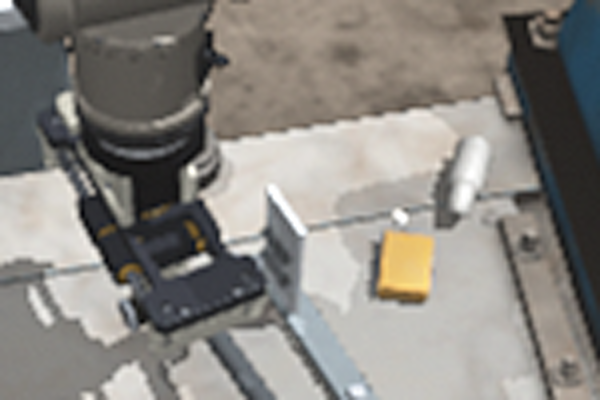

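The gripper holds the bar down at about 57 mm with 7.7 N, and the gauge plate at (285,250) is untouched. I'll hold for a second, check that it is steady, and hand in.

```bash
python3 -m jog '[[[0,0,0],0,1],[[0,0,0],0,1],[[0,0,0],0,1],[[0,0,0],0,1],[[0,0,0],0,1],[[0,0,0],0,1],[[0,0,0],0,1],[[0,0,0],0,1]]'
python3 - <<'E'
from h import *
shares([.527,.122,.086],1.811)
cams.read_camera("side"); print(models.pinpoint("lever_grip","side")[:1])
s=observe(); g=s["tool_pos"][2]-robot.grip_depth
if .082<g<.091 and s["contact_force"][2]>4: print(robot.hand_in())
E
```

```text
time: 14.5
tool_pos: [0.5269, 0.1221, 0.2461]
tool_rot: [-3.141, 0.0, 1.811]
contact_force: [-4.5, -1.7, 6.1]
opening: 0.0005
grip_force: 3.5
shares [-0.0003  0.0002  0.0022] turn -0.0 gp [0.5269 0.1221 0.0869] rot [-3.141  0.     1.811] F [-4.5 -1.7  6.1] t 14.5
[{'position': [0.52, 0.1494, 0.0566], 'confidence': 0.75}]
the job is handed in; nothing more can be done
None
```

I handed the job in at about 14.5 s: the mallet lies released on the bench, its tail about 180 mm from the bar, and the gripper holds the lever steady in the run position (bar about 57 mm high, 6–8 N); no verdict was returned.

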